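# Balance the splash guard of a gem-cutting lap

## Task

The hinged splash guard of the gem-cutting lap no longer stays up. Slide the brass balance weight along its rod until the guard, lifted by its knob to about 35 degrees and let go, stays up by itself, and leave it standing there. Let the guard go only when shut or where it holds: never let it fall shut or fly up out of the hand, and do not disturb the bowl, bottle and dish around the machine.

Things in the scene. Friction and masses are not known exactly. Their poses are not given: they have to be found in the camera images.
- machine: gem-cutting lap, fixed to the bench: green base plate 290 x 270 mm, 50 mm high; brown round pan 236 mm across, rim at height 128 mm; two upright copper-coloured hinge brackets 206 mm apart, 172 mm high. Origin on the bench below the middle of the hinge; y runs from the pan (negative y) over the hinge to the weight rod (positive y), x along the hinge axle. Turned by up to 0.35 rad either way
- hinge (a point): middle of the hinge axle, 155 mm above the bench; the axle runs along the machine's x axis and is 14 mm thick. The hinge is stiff: its friction of 0.075 N m holds only a small imbalance, about 12 mm of weight travel either way. At the start the weight is too far in and the guard too heavy to stay up; with the weight too far out it flies up
- knob (a point): centre of the guard's black ball knob, 32 mm in diameter, on a 12 mm stem. With the guard shut it lies 205 mm from the hinge axle along the machine's negative y and 45 mm above axle height; the flat top of the guard is 5 mm above axle height, so the ball stands free by 24 mm. It moves round the axle with the guard. Nothing stands beside it above the guard
- weight_mid (a point): centre of the brass balance weight, a block 46 mm (along the machine's x) by 40 mm (along the rod) by 46 mm high, of 0.75 kg, on a 10 mm rod which points from the hinge along the machine's positive y when the guard is shut, at axle height. The rod swings down as the guard goes up. 70 mm free on either side of the block to the brackets, 19 mm between it and the axle at its innermost place
- guard (a joint): opening angle of the guard in rad: 0 shut (level), grows as the knob rises, 0.85 at its stop; 35 degrees is 0.61. The guard is a clear panel in an aluminium frame, 192 mm wide, reaching 240 mm from the axle. Its mass is unknown and differs from run to run (0.4 to 0.9 kg), so the weight's right place must be found by feel or trial
- weight (a joint): place of the weight along the rod in m: 0 innermost (its middle 42 mm from the axle), growing outward (away from the hinge) to 0.115. It is a tight sliding fit: about 9 N moves it, and it stays where it is left, also with the rod tilted
- bowl: loose steel bowl, 120 mm across and 55 mm high, origin under its centre; leave it alone
- bottle: loose green bottle, 48 mm across and 120 mm high, origin under its centre; leave it alone
- dish: loose white dish, 84 mm across and 28 mm high, origin under its centre; leave it alone

How it is judged:
By the outcome, as a careful person would: the job done as asked, in the order asked, and still so for the second after the job is handed in, with the robot touching nothing.
It also fails if it takes over 72 s, if anything falls off the work surface, if the arm or the gripper's body presses on something with over 40 N, if the wrist force passes 120 N, or if a joint passes its speed limit or range.

## Robot

A 6-joint arm with a two-finger parallel gripper is mounted at the origin on the work surface. World frame = base frame: x ahead of the robot, y to its left, z up, the work surface at z = 0. Lengths are in m, angles in degrees, forces in N, time in s.
With the tool pointing down it reaches from about 0.25 to 0.725 m from the base axis. Payload 9.7 kg.
Tool frame: the origin (TCP) lies between the finger pads; the fingertips stand 17 mm ahead of it and the grasp point (between the pads) lies 2 mm behind it; z points along the fingers, y is the direction in which the jaws open and shut (so a half turn about z gives the same grasp; the last joint's range is limited). The gripper opens to 85 mm and grips with 20 to 120 N. Pads are 22 mm wide; open, the fingers measure 114 mm over their backs; the gripper's body (76 mm by 85 mm) begins 54 mm behind the grasp point. The pads swing forward as they close: fully open they stand 13 mm farther back than shut.
Start: joints at [74.771, 4.979, 10.078, 95.1, 0, 90], TCP at [0.144, 0.531, 0.248] pointing down, gripper open.
Joint ranges: [-179.16, 179.16], [-48.56, 103.87], [-65.8, 70.77], [-126.05, 130.52], [-82.76, 87.17], [-180, 180]. Speed limits (degrees/s): [127.2, 127.2, 147.25, 180, 180, 180].

## Interface

Orientations are given as [roll, pitch, yaw] about the fixed x, y, z axes, in that order (R = Rz(yaw) Ry(pitch) Rx(roll)).
In Python, from workcell import monitor, cams, order gives the robot as it stands. The module is installed in compiled form; this text tells all that it offers.
- The arm moves only by the shell command python3 -m handwheel 'ROWS' [OPENING] [FORCE]. ROWS is JSON, a list of rows, each a list of 6 numbers: the shift along the tool's x, y, z in m, then the turn, a rotation vector about the tool's x, y, z in degrees. In form: [[tx, ty, tz, wx, wy, wz], ...]. A call has exactly 8 rows; each row shifts and turns the commanded pose from where the row before left it, along the tool's axes as they then stand; what a row does not reach is not made up. A row lasts 1/12 s, in which the tool goes at most 41.7 mm and 7.16 degrees, less where a joint would pass 70% of its speed; a pose out of reach is approached as far as the arm can. A call is refused whole if a number of a shift passes 0.0417 or a number of a turn 7.16, either way. A call with a gripper value outside its range is refused whole. OPENING is the opening, from -1 (shut) to 1 (fully open), set as the call begins (- or left out, the last holds). The fingers move at their own pace and stop on an object; FORCE is the grip in N (left out, the last holds). Time passes only in rows, so rows that do not move let the fingers close, or fill a call up. It gives the time, the measured TCP pose, the force and the opening at its end, in the units of the state.
- monitor.get_obs(): the state, without advancing time (a new reading comes with each control period).
- cams.camera(name): name is "scene" or "top" or "wrist"; returns a dict with "img" (420x560x3 uint8, red, green, blue), "depth" (420x560 float32, m along the optical axis (not along the pixel's ray), 0 where there is no reading), "fx", "fy", "cx", "cy" (pixels), "distortion" ([k1, k2, p1, p2, k3] as OpenCV has them; the pictures are not rectified), "rvec" (rotation vector, rad) and "tvec" (3), from world to camera coordinates, as OpenCV has them; the wrist camera has in their place "tool_from_camera" (4x4, takes a point from camera to tool coordinates, whose origin is the TCP and whose axes are the flange's). Camera axes: x right, y down, z forward; pixel columns grow to the right and rows downward; lengths in m; the calibration is good to about 2 mm. A picture is of the moment at which its call begins: read the wrist's pose just before it.
- order.job_done(): hands the job in, once; it reports no verdict.
The state is a dict: "time": time; "q": joint angles; "qd": joint speeds; "joint_efforts": joint torques, N m; "ee_pos": TCP position; "tcp_rot": TCP orientation; "wrist_force": force on the tool from outside, world axes, zero at the start; "torque": the same for the moment, N m; "opening": finger opening in m.
Only numpy, scipy, OpenCV 4.12 (cv2) and the standard library are available. Lean on these libraries where they do the work, as an engineer would, in place of code of your own. Each camera call takes 0.05 s, during which the arm holds its last target. There are 200 camera calls.

## Working session

There is one attempt and no reset: what is moved stays moved. The work goes in short steps, Python scripts to look and compute and a shell command to move; the robot and the scene stay as the last step left them, time stands still between calls to the robot, and variables do not carry over. Pictures are saved under pics/ and viewed, about 8 in all and at most 12, crops included, and the job is handed in when it is done.

```bash
mkdir -p pics; cat > h.py <<'E'
import numpy as np, cv2
from scipy.spatial.transform import Rotation as R
from workcell import monitor, cams, order
def snap(n):
    o=monitor.get_obs(); c=cams.camera(n)
    K=np.array([[c['fx'],0,c['cx']],[0,c['fy'],c['cy']],[0,0,1]]); D=np.array(c['distortion'])
    if n=='wrist':
        T=np.eye(4); T[:3,:3]=R.from_euler('xyz',o['tcp_rot'],degrees=True).as_matrix(); T[:3,3]=o['ee_pos']
        M=T@np.array(c['tool_from_camera'])
    else:
        M=np.eye(4); r=cv2.Rodrigues(np.array(c['rvec'],float))[0]; M[:3,:3]=r.T; M[:3,3]=-r.T@np.array(c['tvec']).ravel()
    return c,K,D,M
def cloud(c,K,D,M):
    h,w=c['depth'].shape; v,u=np.mgrid[:h,:w]
    p=cv2.undistortPoints(np.stack([u,v],-1).reshape(-1,1,2).astype(float),K,D).reshape(h,w,2)
    P=np.concatenate([p,np.ones((h,w,1))],-1)*c['depth'][...,None]
    return P@M[:3,:3].T+M[:3,3]
def save(n,im): cv2.imwrite('pics/'+n+'.png',im[...,::-1])
E
python3 - <<'E'
from h import *
print(monitor.get_obs())
a=[]
for n in('scene','top'):
    s=snap(n); P=cloud(*s); np.savez('/tmp/%s.npz'%n,img=s[0]['img'],P=P,K=s[1],D=s[2],M=s[3]); save(n,s[0]['img']); print(n,s[3].round(3).tolist())
E
```

```text
{'time': 0.0, 'q': array([ 7.47715253e+01,  5.01057162e+00,  1.00343337e+01,  9.50995190e+01,
       -5.05067842e-04,  9.00019510e+01]), 'qd': array([-0.10590627, -0.08814319, -0.01138316,  0.0941465 ,  0.11401167,
       -0.0587338 ]), 'joint_efforts': array([ 9.78157404e-04, -5.20388567e+01,  4.64802682e+01,  1.62617338e-02,
        8.89559283e-05,  1.52024313e-05]), 'ee_pos': array([0.14441544, 0.530486  , 0.24758705]), 'tcp_rot': array([-1.79924243e+02,  5.07647032e-04,  1.64769575e+02]), 'wrist_force': array([-0.03794877, -0.26211233,  0.1028832 ]), 'torque': array([ 0.05653005,  0.00203566, -0.03587653]), 'opening': 0.0852471472617289}
scene [[-0.229, 0.706, -0.67, 1.496], [0.973, 0.169, -0.155, 0.144], [0.003, -0.687, -0.726, 1.128], [0.0, 0.0, 0.0, 1.0]]
top [[-0.013, -0.997, 0.079, 0.468], [-1.0, 0.013, -0.005, -0.069], [0.004, -0.079, -0.997, 1.228], [0.0, 0.0, 0.0, 1.0]]
```

View pics/scene.png

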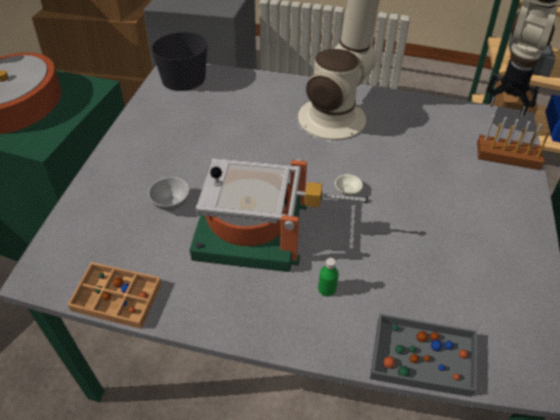

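View pics/top.png

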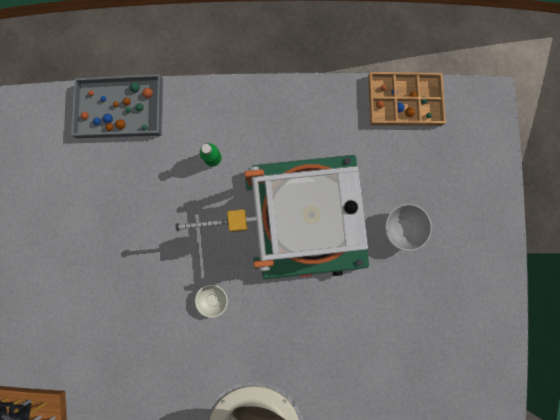

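The scene view shows the knob at about (216,173) and the brass weight at (313,195). In the top view they are at (351,207) and (237,220), with the bowl at (408,228), the bottle at (210,155) and the dish at (211,301).

```bash
python3 - <<'E'
from h import *
L={n:np.load(f'/tmp/{n}.npz') for n in('scene','top')}
seed={'scene':{'knob':(216,173),'weight':(313,195)},'top':{'knob':(351,207),'weight':(237,220)}}
rays={}
for n,d in L.items():
    hsv=cv2.cvtColor(d['img'],cv2.COLOR_RGB2HSV)
    for k,(u,v) in seed[n].items():
        m=(hsv[...,2]<60) if k=='knob' else cv2.inRange(hsv,(14,120,90),(28,255,255))>0
        w=np.zeros_like(m); w[v-16:v+17,u-16:u+17]=1; m&=w
        nl,lab,st,ce=cv2.connectedComponentsWithStats(m.astype(np.uint8)); i=1+np.argmax(st[1:,4]); mm=lab==i
        pts=d['P'][mm]; print(n,k,ce[i].round(1),st[i],'depth pts med',np.median(pts,0).round(3),'max z',np.percentile(pts[:,2],95).round(3))
        p=cv2.undistortPoints(ce[i].reshape(1,1,2),d['K'],d['D']).ravel()
        rays.setdefault(k,[]).append((d['M'][:3,3],d['M'][:3,:3]@np.r_[p,1]))
    m=cv2.inRange(hsv,(4,140,90),(14,255,255))>0
    P=d['P']; b=m&(P[...,2]>.145)&(P[...,2]<.2)
    nl,lab,st,ce=cv2.connectedComponentsWithStats(b.astype(np.uint8))
    for i in range(1,nl):
        if st[i,4]>8: print(n,'bracket',ce[i].round(),st[i,4],P[lab==i].mean(0).round(3))
for k,r in rays.items():
    A=np.zeros((3,3));b=np.zeros(3);Q=[]
    for o,v in r:
        v=v/np.linalg.norm(v); q=np.eye(3)-np.outer(v,v); A+=q;b+=q@o;Q.append((q,o))
    x=np.linalg.solve(A,b); print(k,x.round(4),[np.linalg.norm(q@(x-o)).round(4) for q,o in Q])
E
```

```text
scene knob [215.7 172.4] [211 167  10  12  88] depth pts med [ 0.572 -0.225  0.209] max z 0.218
scene weight [312.3 193.9] [304 183  18  24 345] depth pts med [0.558 0.024 0.176] max z 0.181
scene bracket [300. 164.] 71 [ 0.445 -0.03   0.166]
scene bracket [289. 220.] 102 [ 0.65  -0.015  0.168]
top knob [350.3 206.9] [344 201  14  13 136] depth pts med [ 0.56  -0.228  0.213] max z 0.218
top weight [236.7 219.9] [227 209  20  22 375] depth pts med [0.537 0.021 0.178] max z 0.181
top bracket [254. 173.] 96 [ 0.644 -0.017  0.172]
top bracket [263. 263.] 95 [ 0.44  -0.037  0.171]
knob [ 0.561  -0.2301  0.1982] [np.float64(0.0006), np.float64(0.0006)]
weight [0.5386 0.0228 0.1563] [np.float64(0.0002), np.float64(0.0002)]
```

Measured so far: knob at (0.561, -0.230, 0.198), weight at (0.539, 0.023, 0.156), hinge at about (0.543, -0.026), machine yaw about 5.1°. The heights agree with the text. Next I turn the tool so its x axis lies along machine +y, then move to above the knob.

```bash
python3 -m handwheel '[[0,0,-0.007,0,0,7],[0,0,-0.007,0,0,7],[0,0,-0.007,0,0,7],[0,0,-0.007,0,0,7],[0,0,-0.007,0,0,7],[0,0,-0.007,0,0,7],[0,0,-0.007,0,0,7],[0,0,-0.007,0,0,7]]' 1
python3 -m handwheel '[[0,0,0,0,0,6.85],[0,0,0,0,0,6.85],[-0.033,0.0145,0,0,0,0],[-0.033,0.0145,0,0,0,0],[-0.033,0.0145,0,0,0,0],[-0.033,0.0145,0,0,0,0],[-0.033,0.0145,0,0,0,0],[-0.033,0.0145,0,0,0,0]]'
python3 -m handwheel '[[-0.033,0.0145,0,0,0,0],[-0.033,0.0145,0,0,0,0],[-0.033,0.0145,0,0,0,0],[-0.033,0.0145,0,0,0,0],[-0.033,0.0145,0,0,0,0],[-0.033,0.0145,0,0,0,0],[-0.033,0.0145,0,0,0,0],[-0.033,0.0145,0,0,0,0]]'
python3 -m handwheel '[[-0.033,0.0145,0,0,0,0],[-0.033,0.0145,0,0,0,0],[-0.033,0.0145,0,0,0,0],[-0.033,0.0145,0,0,0,0],[-0.033,0.0145,0,0,0,0],[-0.033,0.0145,0,0,0,0],[0,0,0,0,0,0],[0,0,0,0,0,0]]'
python3 - <<'E'
from h import *
s=snap('wrist'); save('w1',s[0]['img']); P=cloud(*s); print(monitor.get_obs()['q'].round(1))
hsv=cv2.cvtColor(s[0]['img'],cv2.COLOR_RGB2HSV)
m=(hsv[...,2]<60)&(P[...,2]>.17)&(P[...,2]<.25)&(np.hypot(P[...,0]-.561,P[...,1]+.23)<.05)
n,l,st,ce=cv2.connectedComponentsWithStats(m.astype(np.uint8))
for i in range(1,n):
  if st[i,4]>30: print(ce[i],st[i],P[l==i].mean(0),P[l==i].min(0),P[l==i].max(0))
E
```

```text
time: 0.77
ee_pos: [0.1444, 0.5306, 0.3042]
tcp_rot: [-180.0, 0.0, 108.4]
wrist_force: [0.6, 1.1, -0.5]
opening: 0.0856
time: 1.43
ee_pos: [0.2489, 0.3395, 0.304]
tcp_rot: [-180.0, 0.0, 95.1]
wrist_force: [0.7, -0.4, 0.9]
opening: 0.0853
time: 2.1
ee_pos: [0.3879, 0.0866, 0.3042]
tcp_rot: [180.0, -0.0, 95.1]
wrist_force: [0.4, -0.4, 0.1]
opening: 0.0852
time: 2.77
ee_pos: [0.4919, -0.1025, 0.3031]
tcp_rot: [-179.9, -0.0, 94.9]
wrist_force: [-0.8, 0.3, 0.8]
opening: 0.0854
[-1.170e+01  1.000e-01  1.120e+01  1.013e+02  0.000e+00  7.330e+01]
[348.53381148 356.72438525] [332 338  34  38 976] [ 0.55938064 -0.22073936  0.20773754] [ 0.54663388 -0.23568959  0.19227779] [ 0.57439653 -0.21165353  0.21643348]
```

View pics/w1.png

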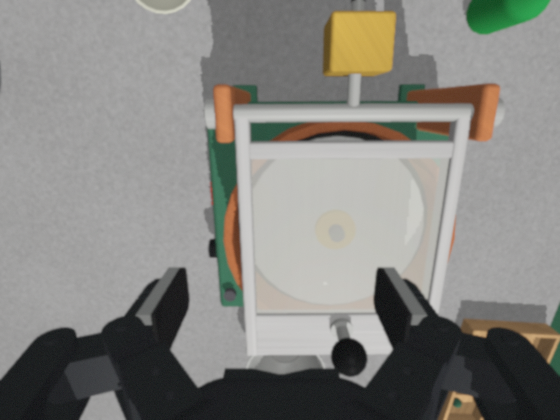

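The wrist view shows the knob at (349,357), the guard frame and the brass weight at (361,43). All of them fit the earlier measurements. Now over the knob and down.

```bash
cat >> h.py <<'E'
def feel(n=6):
    a=[]
    for i in range(n):
        cams.camera('wrist'); o=monitor.get_obs(); a.append(np.r_[o['wrist_force'],o['torque']])
    a=np.array(a); print('t',round(o['time'],2),'pos',o['ee_pos'].round(4),'rot',np.round(o['tcp_rot'],1),'op',round(o['opening'],4)); print(' F,T mean',a.mean(0).round(3),'sd',a.std(0).round(3))
    return a.mean(0)
E
python3 -m handwheel '[[-0.0333,0.0144,0,0,0,0],[-0.0333,0.0144,0,0,0,0],[-0.0333,0.0144,0,0,0,0],[-0.0333,0.0144,0,0,0,0],[0,0,0.01,0,0,0],[0,0,0.02,0,0,0],[0,0,0.02,0,0,0],[0,0,0.01,0,0,0]]' 
python3 -m handwheel '[[0,0,0.015,0,0,0],[0,0,0.015,0,0,0],[0,0,0.01,0,0,0],[0,0,0.005,0,0,0],[0,0,0,0,0,0],[0,0,0,0,0,0],[0,0,0,0,0,0],[0,0,0,0,0,0]]' 
python3 -c "from h import *; feel(5); feel(5)"
```

```text
time: 3.48
ee_pos: [0.5604, -0.2273, 0.2421]
tcp_rot: [-179.9, -0.1, 95.1]
wrist_force: [0.4, 0.2, -0.3]
opening: 0.0855
time: 4.15
ee_pos: [0.5611, -0.2287, 0.2004]
tcp_rot: [179.9, 0.0, 95.1]
wrist_force: [0.8, -0.0, 0.1]
opening: 0.0849
t 4.4 pos [ 0.5609 -0.2288  0.1995] rot [180.    0.   95.1] op 0.0857
 F,T mean [ 0.123  0.073 -0.159 -0.004  0.009 -0.005] sd [0.423 0.595 0.408 0.033 0.011 0.017]
t 4.65 pos [ 0.5608 -0.2287  0.1993] rot [-180.    -0.    95.1] op 0.0857
 F,T mean [-0.575 -0.025  0.13   0.014 -0.003 -0.017] sd [0.251 0.395 0.234 0.02  0.032 0.023]
```

```bash
python3 -m handwheel '[[0,0,0,0,0,0],[0,0,0,0,0,0],[0,0,0,0,0,0],[0,0,0,0,0,0],[0,0,0,0,0,0],[0,0,0,0,0,0],[0,0,0,0,0,0],[0,0,0,0,0,0]]' -1 40
python3 -c "from h import *; feel(5);s=snap('wrist'); save('w2',s[0]['img'])"
```

```text
time: 5.32
ee_pos: [0.5621, -0.2286, 0.1998]
tcp_rot: [179.8, 0.0, 95.1]
wrist_force: [6.2, 0.1, 1.1]
opening: 0.0299
t 5.57 pos [ 0.5621 -0.2286  0.1998] rot [179.8   0.   95.1] op 0.0298
 F,T mean [ 6.686  0.746 -0.536  0.117 -1.313 -0.025] sd [0.742 0.519 0.351 0.022 0.023 0.027]
```

View pics/w2.png

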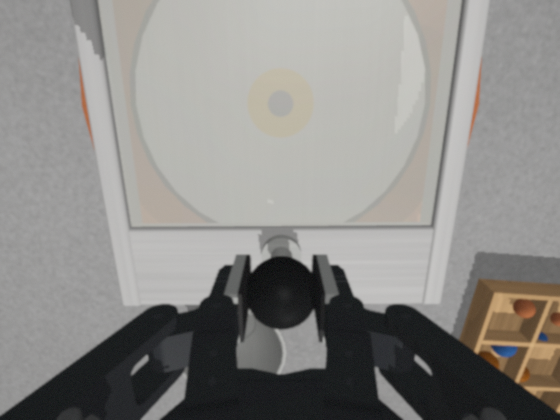

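The knob is held centrally between the pads, at about (281,292). I take out the sideways offset, then lift along the arc, feeling on the way.

```bash
cat >> h.py <<'E'
H=np.array([.5429,-.0259,.155]); XM=np.array([.996,.089,0])
def bal(n=8):
    w=feel(n); o=monitor.get_obs(); Rt=R.from_euler('xyz',o['tcp_rot'],degrees=True).as_matrix()
    p=np.array(o['ee_pos']); r=p-H; r=r-XM*(r@XM)
    ang=np.degrees(np.arctan2(-(r@np.array([-.089,.996,0])),r[2]))  # from vertical
    open_=np.degrees(np.arctan2(.205,.045))-ang
    F,T=w[:3],w[3:]; ref=p-.198*Rt[:,2]-H
    m1=XM@np.cross(r,F); m2=XM@(T+np.cross(ref,F))
    print(' open %.1f deg r %.4f  moment by guard on tool (closing +): point %.3f full %.3f Nm'%(open_,np.linalg.norm(r),m1,m2))
E
python3 -m handwheel '[[0,0.001,0,0,0,0],[0,0.001,0,0,0,0],[0,0,0,0,0,0],[0,0,0,0,0,0],[0,0,0,0,0,0],[0,0,0,0,0,0],[0,0,0,0,0,0],[0,0,0,0,0,0]]' 
python3 -c "from h import *; bal(4)"
python3 -m handwheel '[[0.0019,0,-0.0078,0,-2.2,0],[0.0019,0,-0.0078,0,-2.2,0],[0.0019,0,-0.0078,0,-2.2,0],[0.0019,0,-0.0078,0,-2.2,0],[0.0019,0,-0.0078,0,-2.2,0],[0.0019,0,-0.0078,0,-2.2,0],[0.0019,0,-0.0078,0,-2.2,0],[0,0,0,0,0,0]]' 
python3 -c "from h import *; bal(8)"
```

```text
time: 6.28
ee_pos: [0.5623, -0.2286, 0.1997]
tcp_rot: [-180.0, 0.0, 95.1]
wrist_force: [-3.9, -0.3, 4.2]
opening: 0.0297
t 6.48 pos [ 0.5623 -0.2286  0.1997] rot [-180.     0.    95.1] op 0.0295
 F,T mean [-4.866  0.347  5.57   0.094  0.801 -0.016] sd [0.237 0.51  0.497 0.013 0.018 0.029]
 open 0.0 deg r 0.2085  moment by guard on tool (closing +): point -1.169 full -1.158 Nm
time: 7.15
ee_pos: [0.5604, -0.209, 0.2531]
tcp_rot: [-180.0, 15.6, 95.1]
wrist_force: [-5.3, -5.5, 1.7]
opening: 0.0299
t 7.55 pos [ 0.5605 -0.2098  0.2516] rot [-179.9   15.4   95. ] op 0.0297
 F,T mean [-3.435 -4.083  0.24  -0.535  0.522 -0.154] sd [0.337 0.762 0.424 0.083 0.07  0.043]
 open 15.2 deg r 0.2085  moment by guard on tool (closing +): point 0.319 full 0.564 Nm
```

```bash

python3 -m handwheel '[[0.0019,0,-0.0078,0,-2.2,0],[0.0019,0,-0.0078,0,-2.2,0],[0.0019,0,-0.0078,0,-2.2,0],[0.0019,0,-0.0078,0,-2.2,0],[0.0019,0,-0.0078,0,-2.2,0],[0.0019,0,-0.0078,0,-2.2,0],[0.0019,0,-0.0078,0,-2.2,0],[0.0019,0,-0.0078,0,-2.2,0]]' 
python3 -m handwheel '[[0,0,0,0,0,0],[0,0,0,0,0,0],[0.0009,0,-0.0039,0,-1.1,0],[0.0009,0,-0.0039,0,-1.1,0],[0,0,0,0,0,0],[0,0,0,0,0,0],[0,0,0,0,0,0],[0,0,0,0,0,0]]' 20
python3 -c "from h import *; bal(6);bal(6)"
python3 -m handwheel '[[-0.0009,0,0.0039,0,1.1,0],[-0.0009,0,0.0039,0,1.1,0],[-0.0009,0,0.0039,0,1.1,0],[0,0,0,0,0,0],[0,0,0,0,0,0],[0,0,0,0,0,0],[0,0,0,0,0,0],[0,0,0,0,0,0]]'
python3 -c "from h import *; bal(6);bal(6)"
```

```text
time: 8.22
ee_pos: [0.5569, -0.1715, 0.3036]
tcp_rot: [-179.9, 33.2, 95.1]
wrist_force: [-5.9, -3.9, 0.0]
opening: 0.0299
t 8.52 pos [ 0.557  -0.1717  0.3034] rot [-179.9   33.1   95.1] op 0.0299
 F,T mean [-6.269 -5.584  3.346 -0.753  0.832 -0.646] sd [0.825 1.334 1.793 0.372 0.117 0.126]
 open 33.0 deg r 0.2085  moment by guard on tool (closing +): point 0.253 full 0.769 Nm
t 8.82 pos [ 0.557  -0.1718  0.3033] rot [-179.9   33.1   95.1] op 0.0292
 F,T mean [-5.525 -4.332  2.227 -0.43   0.678 -0.469] sd [0.419 0.652 0.496 0.022 0.035 0.034]
 open 33.0 deg r 0.2085  moment by guard on tool (closing +): point 0.241 full 0.747 Nm
time: 9.48
ee_pos: [0.5577, -0.1802, 0.2945]
tcp_rot: [-179.9, 29.8, 95.1]
wrist_force: [-5.1, -4.5, 0.9]
opening: 0.0297
t 9.78 pos [ 0.5577 -0.1802  0.2945] rot [-179.9   29.8   95.1] op 0.0302
 F,T mean [-5.033 -4.143  0.839 -0.323  0.629 -0.391] sd [0.631 0.357 0.252 0.032 0.028 0.038]
 open 29.6 deg r 0.2085  moment by guard on tool (closing +): point 0.383 full 0.832 Nm
t 10.08 pos [ 0.5577 -0.1802  0.2945] rot [-179.9   29.8   95.1] op 0.0298
 F,T mean [-5.023 -4.313  0.924 -0.323  0.618 -0.404] sd [0.675 0.471 0.381 0.016 0.014 0.029]
 open 29.6 deg r 0.2085  moment by guard on tool (closing +): point 0.394 full 0.879 Nmout of range
```

Between the 'point' and 'full' moments there is a difference of 0.94·sin(tilt), so the tilt of the tool biases the readings. I turn the tool upright with the knob turning in the pads, and measure after a small rise and after a small drop.

```bash

python3 -m handwheel '[[0,0,0,0,5,0],[0,0,0,0,5,0],[0,0,0,0,5,0],[0,0,0,0,5,0],[0,0,0,0,5,0],[0,0,0,0,4.8,0],[0,0,0,0,0,0],[0,0,0,0,0,0]]' -1 25
python3 -c "from h import *; bal(6)"
python3 -m handwheel '[[0.0028,0,-0.0029,0,0,0],[0.0028,0,-0.0029,0,0,0],[0.0028,0,-0.0029,0,0,0],[0.0028,0,-0.0028,0,0,0],[0,0,0,0,0,0],[0,0,0,0,0,0],[0,0,0,0,0,0],[0,0,0,0,0,0]]' 
python3 -c "from h import *; bal(10)"
python3 -m handwheel '[[-0.0028,0,0.0029,0,0,0],[-0.0028,0,0.0029,0,0,0],[-0.0028,0,0.0029,0,0,0],[0,0,0,0,0,0],[0,0,0,0,0,0],[0,0,0,0,0,0],[0,0,0,0,0,0],[0,0,0,0,0,0]]' 
python3 -c "from h import *; bal(10)"
```

```text
time: 10.75
ee_pos: [0.5578, -0.1809, 0.2935]
tcp_rot: [-179.8, -0.1, 95.0]
wrist_force: [-5.7, -3.7, -0.5]
opening: 0.0299
t 11.05 pos [ 0.5577 -0.1799  0.2945] rot [-1.799e+02  1.000e-01  9.510e+01] op 0.03
 F,T mean [-5.664 -4.686  0.374 -0.99   1.247  0.277] sd [0.767 0.395 0.296 0.026 0.033 0.016]
 open 29.7 deg r 0.2083  moment by guard on tool (closing +): point 0.523 full 0.472 Nm
time: 11.72
ee_pos: [0.5566, -0.1681, 0.3058]
tcp_rot: [-179.9, -0.0, 95.1]
wrist_force: [-7.0, -1.5, -1.7]
opening: 0.0297
t 12.22 pos [ 0.5566 -0.1682  0.3058] rot [-179.9   -0.    95.1] op 0.03
 F,T mean [-6.346 -1.811 -1.736 -0.476  1.158  0.065] sd [0.532 0.53  0.4   0.038 0.022 0.022]
 open 34.2 deg r 0.2078  moment by guard on tool (closing +): point 0.435 full 0.310 Nm
time: 12.88
ee_pos: [0.5574, -0.1766, 0.2971]
tcp_rot: [-179.9, -0.0, 95.1]
wrist_force: [-5.8, -2.4, -0.7]
opening: 0.0298
t 13.38 pos [ 0.5574 -0.1766  0.297 ] rot [-179.9   -0.    95.1] op 0.03
 F,T mean [-5.953 -2.362 -1.404 -0.464  1.145  0.032] sd [0.463 0.443 0.326 0.031 0.023 0.032]
 open 30.8 deg r 0.2076  moment by guard on tool (closing +): point 0.471 full 0.471 Nm
```

Two up/down checks give a closing moment of about 0.40 N m at 32°. At 7.36 N × cos 32° that is about 64 mm of weight travel. I lower the guard shut along the arc.

```bash

python3 -m handwheel '[[-0.0047,0,0.0052,0,0,0],[-0.0045,0,0.0053,0,0,0],[-0.0043,0,0.0055,0,0,0],[-0.0042,0,0.0056,0,0,0],[-0.004,0,0.0058,0,0,0],[-0.0038,0,0.0059,0,0,0],[-0.0035,0,0.006,0,0,0],[-0.0034,0,0.0062,0,0,0]]' 
python3 -m handwheel '[[-0.0031,0,0.0063,0,0,0],[-0.003,0,0.0063,0,0,0],[-0.0028,0,0.0065,0,0,0],[-0.0025,-0.0004,0.0065,0,0,0],[-0.0022,-0.0004,0.0066,0,0,0],[-0.0022,0,0.0067,0,0,0],[-0.0018,0,0.0067,0,0,0],[-0.0017,0,0.0065,0,0,0]]' 
python3 -c "from h import *; bal(4)"
```

```text
time: 14.05
ee_pos: [0.5604, -0.2091, 0.2515]
tcp_rot: [-179.9, 0.0, 95.1]
wrist_force: [-5.4, -2.1, 0.8]
opening: 0.0297
time: 14.72
ee_pos: [0.5622, -0.2279, 0.1999]
tcp_rot: [179.9, -0.1, 95.1]
wrist_force: [-8.5, 7.3, 41.7]
opening: 0.0296
t 14.92 pos [ 0.5621 -0.228   0.1997] rot [ 1.80e+02 -1.00e-01  9.51e+01] op 0.03
 F,T mean [-0.23  -1.062  0.539 -0.112  0.056 -0.199] sd [0.444 0.301 0.953 0.07  0.109 0.047]
 open 0.0 deg r 0.2079  moment by guard on tool (closing +): point -0.063 full 0.035 Nm
```

```bash

python3 -m handwheel '[[0,0,0,0,0,0],[0,0,0,0,0,0],[0,0,0,0,0,0],[0,0,0,0,0,0],[0,0,-0.005,0,0,0],[0,0,-0.015,0,0,0],[0,0,-0.03,0,0,0],[0,0,-0.03,0,0,0]]' 1
python3 -m handwheel '[[0.036,0,0,0,0,0],[0.036,0,0,0,0,0],[0.036,0,0,0,0,0],[0.036,0,0,0,0,0],[0.036,0,0,0,0,0],[0.036,0,0,0,0,0],[0.036,-0.001,0,0,0,0],[0,0,0,0,0,0]]' 
python3 - <<'E'
from h import *
for n in('wrist','top'):
    s=snap(n); save('v3'+n,s[0]['img']); P=cloud(*s)
    hsv=cv2.cvtColor(s[0]['img'],cv2.COLOR_RGB2HSV)
    m=(cv2.inRange(hsv,(14,120,90),(28,255,255))>0)&(P[...,2]>.172)&(P[...,2]<.19)&(abs(P[...,0]-.54)<.08)&(abs(P[...,1]-.03)<.1)
    Q=P[m]; print(n,m.sum(), Q.mean(0).round(4) if m.any() else '', *( [Q.min(0).round(4),Q.max(0).round(4)] if m.any() else []))
    dk=(hsv[...,2]<60)&(P[...,2]>.19)&(P[...,2]<.23)&(np.hypot(P[...,0]-.561,P[...,1]+.23)<.04); print('knob top',P[dk].mean(0).round(3) if dk.any() else '')
E
```

```text
time: 15.58
ee_pos: [0.5614, -0.2279, 0.2801]
tcp_rot: [-179.9, -0.2, 95.1]
wrist_force: [0.4, 0.3, 1.1]
opening: 0.0852
time: 16.25
ee_pos: [0.538, 0.0277, 0.2809]
tcp_rot: [180.0, -0.2, 95.3]
wrist_force: [-0.2, 0.6, 0.7]
opening: 0.0853
wrist 2958 [0.5382 0.0264 0.1767] [0.515  0.0043 0.172 ] [0.5623 0.0467 0.179 ]
knob top 
top 0 
knob top [ 0.56  -0.229  0.212]
```

Block top measured at (0.5387, 0.0255, 0.178), right under the tool. I go down, grip it and slide it 64 mm outward.

```bash

python3 -m handwheel '[[0,0,0.03,0,0,0],[0,0,0.03,0,0,0],[0,0,0.025,0,0,0],[0,0,0.02,0,0,0],[0,0,0.015,0,0,0],[0,0,0.007,0,0,0],[0,0,0,0,0,0],[0,0,0,0,0,0]]' 
python3 -m handwheel '[[0,0,0,0,0,0],[0,0,0,0,0,0],[0,0,0,0,0,0],[0,0,0,0,0,0],[0,0,0,0,0,0],[0,0,0,0,0,0],[0,0,0,0,0,0],[0,0,0,0,0,0]]' -1 50
python3 -c "from h import *; feel(3)"
```

```text
time: 17.02
ee_pos: [0.5389, 0.0222, 0.1538]
tcp_rot: [180.0, -0.1, 95.0]
wrist_force: [0.5, 0.4, 0.2]
opening: 0.0854
time: 17.68
ee_pos: [0.5386, 0.0229, 0.1542]
tcp_rot: [180.0, -0.1, 95.1]
wrist_force: [-1.9, -0.8, 4.7]
opening: 0.0453
t 17.83 pos [0.5387 0.0229 0.1543] rot [ 1.80e+02 -1.00e-01  9.51e+01] op 0.0453
 F,T mean [-2.478 -1.162  5.348 -0.18   0.783  0.173] sd [0.741 0.323 0.463 0.041 0.005 0.011]
```

```bash

python3 -m handwheel '[[0,0,-0.001,0,0,0],[0,0,-0.0007,0,0,0],[0,0,0,0,0,0],[0.003,0,0,0,0,0],[0.008,0,0,0,0,0],[0.008,0,0,0,0,0],[0.008,0,0,0,0,0],[0.008,0,0,0,0,0]]' 
python3 -m handwheel '[[0.008,0,0,0,0,0],[0.008,0,0,0,0,0],[0.008,0,0,0,0,0],[0.005,0,0,0,0,0],[0,0,0,0,0,0],[0,0,0,0,0,0],[0,0,0,0,0,0],[0,0,0,0,0,0]]' 
python3 -c "from h import *; feel(3)"
```

```text
time: 18.5
ee_pos: [0.5354, 0.0569, 0.1543]
tcp_rot: [-179.9, 0.1, 95.0]
wrist_force: [0.8, -9.2, -7.1]
opening: 0.0453
time: 19.17
ee_pos: [0.5326, 0.0868, 0.1543]
tcp_rot: [-179.9, -0.1, 95.1]
wrist_force: [-2.0, -0.1, -10.2]
opening: 0.0457
t 19.32 pos [0.5326 0.0868 0.1543] rot [-1.799e+02 -1.000e-01  9.510e+01] op 0.0456
 F,T mean [ -2.295   1.23  -11.869   0.191  -0.253   0.218] sd [0.153 0.314 0.536 0.034 0.024 0.018]
```

```bash

python3 -m handwheel '[[0,0,0.001,0,0,0],[0,0,0,0,0,0],[0,0,0,0,0,0],[0,0,0,0,0,0],[0,0,0,0,0,0],[0,0,0,0,0,0],[0,0,0,0,0,0],[0,0,0,0,0,0]]' 
python3 -m handwheel '[[0,0,0,0,0,0],[0,0,0,0,0,0],[0,0,0,0,0,0],[0,0,-0.01,0,0,0],[0,0,-0.025,0,0,0],[0,0,-0.03,0,0,0],[0,0,-0.03,0,0,0],[0,0,-0.03,0,0,0]]' 1
python3 -m handwheel '[[-0.0395,0,0,0,0,0],[-0.0395,0,0,0,0,0],[-0.0395,0,0,0,0,0],[-0.0395,0,0,0,0,0],[-0.0395,0,0,0,0,0],[-0.0395,0,0,0,0,0],[-0.0395,0.001,0,0,0,0],[-0.0395,0,0,0,0,0]]'
python3 - <<'E'
from h import *
s=snap('top'); P=cloud(*s)
hsv=cv2.cvtColor(s[0]['img'],cv2.COLOR_RGB2HSV)
m=(cv2.inRange(hsv,(14,120,90),(28,255,255))>0)&(P[...,2]>.165)&(P[...,2]<.2)&(abs(P[...,0]-.54)<.08)&(abs(P[...,1]-.06)<.1)
Q=P[m]; print(m.sum(),Q.min(0).round(4),Q.max(0).round(4)); o=monitor.get_obs(); print(o['ee_pos'])
s=snap('wrist');save('w4',s[0]['img'])
E
```

```text
time: 19.98
ee_pos: [0.5327, 0.0868, 0.1543]
tcp_rot: [-180.0, -0.1, 95.1]
wrist_force: [-4.8, 0.2, -5.1]
opening: 0.0453
time: 20.65
ee_pos: [0.533, 0.0864, 0.2816]
tcp_rot: [179.9, -0.1, 95.1]
wrist_force: [0.9, 0.6, -0.3]
opening: 0.0854
time: 21.32
ee_pos: [0.562, -0.2303, 0.2798]
tcp_rot: [179.9, -0.0, 95.1]
wrist_force: [1.5, -0.1, 0.9]
opening: 0.0855
358 [0.5086 0.0643 0.1661] [0.5538 0.1066 0.1828]
[ 0.56193019 -0.23624404  0.27832949]
```

View pics/w4.png

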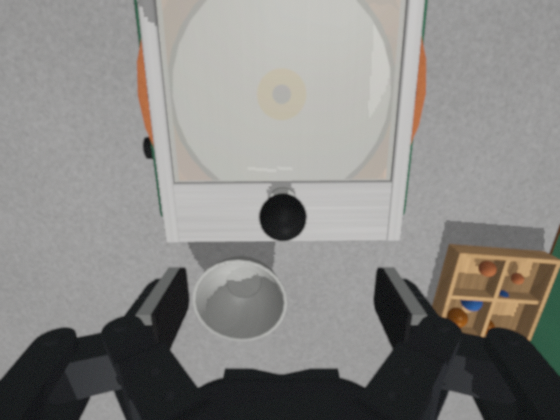

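The weight now sits at y ≈ 0.0855 m, 64 mm outward, and the guard is still shut with the knob at (283,217). I grip the knob again.

```bash

python3 -m handwheel '[[0,0,0.02,0,0,0],[0,0,0.02,0,0,0],[0,0,0.02,0,0,0],[0,0,0.012,0,0,0],[0,0,0.008,0,0,0],[0,0,0,0,0,0],[0,0,0,0,0,0],[0,0,0,0,0,0]]'
python3 -m handwheel '[[0,0,0,0,0,0],[0,0,0,0,0,0],[0,0,0,0,0,0],[0,0,0,0,0,0],[0,0,0,0,0,0],[0,0,0,0,0,0],[0,0,0,0,0,0],[0,0,0,0,0,0]]' -1 25
python3 -c "from h import *; bal(4)"
```

```text
time: 22.08
ee_pos: [0.5624, -0.2281, 0.1999]
tcp_rot: [179.9, -0.0, 95.1]
wrist_force: [1.3, -0.5, 0.4]
opening: 0.0853
time: 22.75
ee_pos: [0.5621, -0.2281, 0.1985]
tcp_rot: [180.0, -0.1, 95.1]
wrist_force: [2.1, -1.1, 0.9]
opening: 0.0307
t 22.95 pos [ 0.5621 -0.2281  0.1985] rot [ 1.80e+02 -1.00e-01  9.51e+01] op 0.0308
 F,T mean [ 2.404 -0.815  1.351 -0.184 -0.393  0.005] sd [0.254 0.303 0.372 0.018 0.016 0.023]
 open -0.3 deg r 0.2077  moment by guard on tool (closing +): point -0.230 full -0.245 Nm
```

```bash

python3 -m handwheel '[[0.0017,0,-0.0065,0,0,0],[0.0018,0,-0.0067,0,0,0],[0.0022,0,-0.0067,0,0,0],[0.0022,0,-0.0066,0,0,0],[0.0025,0,-0.0065,0,0,0],[0.0028,0,-0.0065,0,0,0],[0.003,0,-0.0063,0,0,0],[0.0031,0,-0.0063,0,0,0]]'
python3 -m handwheel '[[0.0034,0,-0.0062,0,0,0],[0.0035,0,-0.006,0,0,0],[0.0038,0,-0.0059,0,0,0],[0.004,0,-0.0058,0,0,0],[0.0042,0,-0.0056,0,0,0],[0.0043,0,-0.0055,0,0,0],[0.0045,0,-0.0053,0,0,0],[0.0047,0,-0.0052,0,0,0]]'
python3 -m handwheel '[[0.0024,0,-0.0026,0,0,0],[0.0024,0,-0.0026,0,0,0],[0.0024,0,-0.0025,0,0,0],[0.0024,0,-0.0025,0,0,0],[0.0012,0,-0.0012,0,0,0],[0,0,0,0,0,0],[0,0,0,0,0,0],[0,0,0,0,0,0]]'
python3 -c "from h import *; bal(10)"
python3 -m handwheel '[[-0.0024,0,0.0025,0,0,0],[-0.0024,0,0.0025,0,0,0],[-0.0012,0,0.0012,0,0,0],[0,0,0,0,0,0],[0,0,0,0,0,0],[0,0,0,0,0,0],[0,0,0,0,0,0],[0,0,0,0,0,0]]'
python3 -c "from h import *; bal(10)"
```

```text
time: 23.62
ee_pos: [0.5603, -0.2084, 0.2511]
tcp_rot: [-180.0, -0.1, 95.1]
wrist_force: [3.4, 1.3, -1.9]
opening: 0.0302
time: 24.28
ee_pos: [0.5573, -0.1763, 0.2966]
tcp_rot: [-180.0, -0.1, 95.1]
wrist_force: [2.8, 2.1, -1.6]
opening: 0.0302
time: 24.95
ee_pos: [0.5563, -0.1659, 0.3072]
tcp_rot: [-180.0, -0.1, 95.1]
wrist_force: [0.0, 3.8, -3.8]
opening: 0.0303
t 25.45 pos [ 0.5563 -0.1659  0.3073] rot [-1.80e+02 -1.00e-01  9.51e+01] op 0.0303
 F,T mean [-0.303  4.101 -5.002  0.69   0.127  0.044] sd [0.476 0.355 0.625 0.049 0.087 0.023]
 open 34.9 deg r 0.2073  moment by guard on tool (closing +): point 0.077 full -0.036 Nm
time: 26.12
ee_pos: [0.5569, -0.1719, 0.3014]
tcp_rot: [-180.0, -0.1, 95.1]
wrist_force: [-2.7, 2.2, -4.3]
opening: 0.0303
t 26.62 pos [ 0.5569 -0.172   0.3014] rot [-1.80e+02 -1.00e-01  9.51e+01] op 0.0306
 F,T mean [-3.022  2.819 -2.481  0.485  0.607  0.009] sd [0.528 0.686 0.512 0.032 0.055 0.034]
 open 32.5 deg r 0.2073  moment by guard on tool (closing +): point -0.086 full -0.157 Nm
```

```bash

python3 -m handwheel '[[0.001,-0.0005,0.001,0,0,0],[0.0022,0,-0.0024,0,0,0],[0.0024,0,-0.0024,0,0,0],[0.0024,0,-0.0024,0,0,0],[0.0012,0,-0.0011,0,0,0],[0,0,0,0,0,0],[0,0,0,0,0,0],[0,0,0,0,0,0]]' - 20
python3 -c "from h import *; bal(8)"
python3 -m handwheel '[[-0.0024,0,0.0024,0,0,0],[-0.0024,0,0.0024,0,0,0],[-0.0024,0,0.0024,0,0,0],[-0.0012,0,0.0012,0,0,0],[0,0,0,0,0,0],[0,0,0,0,0,0],[0,0,0,0,0,0],[0,0,0,0,0,0]]'
python3 -c "from h import *; bal(8)"
```

```text
time: 27.28
ee_pos: [0.556, -0.1632, 0.3093]
tcp_rot: [179.9, -0.0, 95.1]
wrist_force: [1.0, -5.0, 5.7]
opening: 0.0304
t 27.68 pos [ 0.5561 -0.1632  0.3093] rot [179.9  -0.   95.1] op 0.0308
 F,T mean [ 1.378 -5.092  5.895 -1.064 -0.341 -0.054] sd [0.426 0.257 0.472 0.03  0.041 0.022]
 open 35.8 deg r 0.2070  moment by guard on tool (closing +): point -0.012 full -0.074 Nm
time: 28.35
ee_pos: [0.5569, -0.1719, 0.301]
tcp_rot: [179.9, 0.0, 95.0]
wrist_force: [0.7, -6.5, 6.5]
opening: 0.0305
t 28.75 pos [ 0.5569 -0.1719  0.301 ] rot [179.9   0.   95. ] op 0.0302
 F,T mean [ 1.641 -7.169  6.915 -1.349 -0.338 -0.088] sd [0.441 0.408 0.262 0.02  0.027 0.042]
 open 32.5 deg r 0.2070  moment by guard on tool (closing +): point 0.050 full 0.119 Nm
```

The forces left over are mostly radial, since the grip is a fraction of a millimetre off the arc. I relieve them in place: if net force and moment go to zero, the guard is holding itself.

```bash

python3 -m handwheel '[[-0.0006,0,-0.0006,0,0,0],[0,0,0,0,0,0],[0,0,0,0,0,0],[0,0,0,0,0,0],[0,0,0,0,0,0],[0,0,0,0,0,0],[0,0,0,0,0,0],[0,0,0,0,0,0]]'
python3 -c "from h import *; bal(8)"
```

```text
time: 29.42
ee_pos: [0.5568, -0.172, 0.3011]
tcp_rot: [179.9, -0.1, 95.1]
wrist_force: [3.0, -3.8, 5.4]
opening: 0.03
t 29.82 pos [ 0.5569 -0.1719  0.3011] rot [ 1.799e+02 -1.000e-01  9.510e+01] op 0.0302
 F,T mean [ 2.956 -4.419  5.326 -0.864 -0.637 -0.077] sd [0.342 0.334 0.38  0.02  0.016 0.026]
 open 32.5 deg r 0.2070  moment by guard on tool (closing +): point -0.100 full -0.095 Nm
```

```bash

python3 -m handwheel '[[-0.001,0.0005,-0.0018,0,0,0],[0,0,0,0,0,0],[0,0,0,0,0,0],[0,0,0,0,0,0],[0,0,0,0,0,0],[0,0,0,0,0,0],[0,0,0,0,0,0],[0,0,0,0,0,0]]'
python3 -c "from h import *; bal(7)"
```

```text
time: 30.48
ee_pos: [0.5568, -0.1718, 0.3015]
tcp_rot: [-179.9, -0.2, 95.1]
wrist_force: [0.9, 5.4, -5.2]
opening: 0.0303
t 30.83 pos [ 0.5569 -0.1718  0.3015] rot [-179.9   -0.2   95.1] op 0.0301
 F,T mean [ 0.755  5.561 -5.131  1.053 -0.179 -0.085] sd [0.5   0.479 0.395 0.039 0.029 0.024]
 open 32.6 deg r 0.2072  moment by guard on tool (closing +): point -0.050 full -0.096 Nm
```

```bash

python3 -m handwheel '[[0.0006,0,0.0007,0,0,0],[0,0,0,0,0,0],[0,0,0,0,0,0],[0,0,0,0,0,0],[0,0,0,0,0,0],[0,0,0,0,0,0],[0,0,0,0,0,0],[0,0,0,0,0,0]]'
python3 -c "from h import *; bal(7)"
```

```text
time: 31.5
ee_pos: [0.5569, -0.1718, 0.3015]
tcp_rot: [-180.0, -0.2, 95.1]
wrist_force: [0.4, 5.2, -4.9]
opening: 0.0303
t 31.85 pos [ 0.5569 -0.1718  0.3015] rot [-180.    -0.2   95.1] op 0.0301
 F,T mean [-0.285  5.774 -5.601  1.012 -0.031 -0.083] sd [0.643 0.375 0.401 0.035 0.026 0.02 ]
 open 32.6 deg r 0.2072  moment by guard on tool (closing +): point -0.025 full -0.161 Nm
```

```bash

python3 -m handwheel '[[0.0005,0,0.0005,0,0,0],[0,0,0,0,0,0],[0,0,0,0,0,0],[0,0,0,0,0,0],[0,0,0,0,0,0],[0,0,0,0,0,0],[0,0,0,0,0,0],[0,0,0,0,0,0]]'
python3 -c "from h import *; bal(7)"
```

```text
time: 32.52
ee_pos: [0.5569, -0.1717, 0.3014]
tcp_rot: [-180.0, -0.1, 95.1]
wrist_force: [-1.6, 2.2, -1.2]
opening: 0.0305
t 32.87 pos [ 0.5569 -0.1717  0.3015] rot [-1.80e+02 -1.00e-01  9.51e+01] op 0.0306
 F,T mean [-2.078  1.728 -2.201  0.3    0.342 -0.077] sd [0.445 0.484 0.622 0.034 0.043 0.025]
 open 32.6 deg r 0.2072  moment by guard on tool (closing +): point 0.043 full -0.005 Nm
```

Net moment is now about zero (-0.005 N m) with the guard at rest. All readings put the imbalance at about -0.03 N m, inside the ±0.075 hinge friction. I raise it the last 2.4° to 35° and relieve again before letting go.

```bash

python3 -m handwheel '[[0.0016,0,-0.0015,0,0,0],[0.0016,0,-0.0015,0,0,0],[0.0016,0,-0.0015,0,0,0],[0.0014,0,-0.0014,0,0,0],[0,0,0,0,0,0],[0,0,0,0,0,0],[0,0,0,0,0,0],[0,0,0,0,0,0]]'
python3 -c "from h import *; bal(7)"
```

```text
time: 33.53
ee_pos: [0.5563, -0.1656, 0.3073]
tcp_rot: [-180.0, -0.1, 95.1]
wrist_force: [-4.9, 0.1, -0.6]
opening: 0.0302
t 33.88 pos [ 0.5563 -0.1656  0.3073] rot [-1.80e+02 -1.00e-01  9.51e+01] op 0.0302
 F,T mean [-4.051  0.358 -0.712 -0.023  0.736 -0.078] sd [0.452 0.219 0.862 0.053 0.028 0.045]
 open 35.0 deg r 0.2071  moment by guard on tool (closing +): point -0.009 full -0.109 Nm
```

With forces near zero, the small-force readings point to an imbalance of about -0.05 N m (opening). So I shut the guard, bring the weight in 6 mm for margin, and lift again.

```bash

python3 -m handwheel '[[-0.0036,0,0.0036,0,0,0],[-0.0036,0,0.0036,0,0,0],[-0.0036,0,0.0035,0,0,0],[-0.0047,0,0.0052,0,0,0],[-0.0045,0,0.0053,0,0,0],[-0.0043,0,0.0055,0,0,0],[-0.0042,0,0.0056,0,0,0],[-0.004,0,0.0058,0,0,0]]' 
python3 -m handwheel '[[-0.0038,0,0.0059,0,0,0],[-0.0035,0,0.006,0,0,0],[-0.0034,0,0.0062,0,0,0],[-0.0031,0,0.0063,0,0,0],[-0.003,0,0.0063,0,0,0],[-0.0028,0,0.0065,0,0,0],[-0.0025,0,0.0065,0,0,0],[-0.0022,0,0.0066,0,0,0]]' 
python3 -m handwheel '[[-0.0015,0,0.0045,0,0,0],[-0.0012,0,0.0045,0,0,0],[-0.001,0,0.003,0,0,0],[-0.0008,0,0.0025,0,0,0],[-0.0006,0,0.002,0,0,0],[0,0,0.0015,0,0,0],[0,0,0,0,0,0],[0,0,0,0,0,0]]' 
python3 -c "from h import *; bal(3)"
```

```text
time: 34.55
ee_pos: [0.5594, -0.1984, 0.2686]
tcp_rot: [180.0, -0.1, 95.1]
wrist_force: [-2.9, -0.7, 1.8]
opening: 0.0303
time: 35.22
ee_pos: [0.5616, -0.2221, 0.2181]
tcp_rot: [180.0, -0.1, 95.1]
wrist_force: [-0.8, -0.9, 1.2]
opening: 0.0306
time: 35.88
ee_pos: [0.562, -0.2269, 0.2009]
tcp_rot: [180.0, -0.1, 95.1]
wrist_force: [1.8, -0.3, 0.7]
opening: 0.0303
t 36.03 pos [ 0.562  -0.2269  0.201 ] rot [ 1.80e+02 -1.00e-01  9.51e+01] op 0.0302
 F,T mean [ 2.281 -0.117  0.577  0.096 -0.363  0.018] sd [0.196 0.131 0.741 0.031 0.005 0.033]
 open 0.4 deg r 0.2070  moment by guard on tool (closing +): point -0.102 full 0.025 Nm
```

```bash

python3 -m handwheel '[[-0.0003,0,0.001,0,0,0],[-0.0003,0,0.001,0,0,0],[0,0,0.0008,0,0,0],[0,0,0,0,0,0],[0,0,0,0,0,0],[0,0,0,0,0,0],[0,0,0,0,0,0],[0,0,0,0,0,0]]' 
python3 -c "from h import *; bal(3)"
```

```text
time: 36.7
ee_pos: [0.5621, -0.2276, 0.198]
tcp_rot: [180.0, -0.1, 95.1]
wrist_force: [4.9, 0.5, 0.4]
opening: 0.0303
t 36.85 pos [ 0.5621 -0.2275  0.1981] rot [ 1.80e+02 -1.00e-01  9.51e+01] op 0.0305
 F,T mean [ 4.728  0.38   0.854  0.17  -0.835  0.046] sd [0.202 0.24  0.535 0.039 0.04  0.031]
 open -0.4 deg r 0.2071  moment by guard on tool (closing +): point -0.171 full -0.067 Nm
```

```bash

python3 -m handwheel '[[0,0,0.0007,0,0,0],[0,0,0.0007,0,0,0],[0,0,0,0,0,0],[0,0,0,0,0,0],[0,0,0,0,0,0],[0,0,0,0,0,0],[0,0,0,0,0,0],[0,0,0,0,0,0]]' 
python3 -c "from h import *; bal(2)"
```

```text
time: 37.52
ee_pos: [0.5621, -0.2278, 0.1968]
tcp_rot: [180.0, -0.1, 95.1]
wrist_force: [4.3, -0.6, 3.3]
opening: 0.0301
t 37.62 pos [ 0.5621 -0.2278  0.1968] rot [ 1.80e+02 -1.00e-01  9.51e+01] op 0.0302
 F,T mean [ 4.725 -1.992  3.002 -0.186 -0.985  0.024] sd [0.198 0.328 0.183 0.029 0.001 0.034]
 open -0.7 deg r 0.2070  moment by guard on tool (closing +): point -0.508 full -0.306 Nm
```

```bash

python3 -m handwheel '[[0,0,0,0,0,0],[0,0,0,0,0,0],[0,0,0,0,0,0],[0,0,0,0,0,0],[0,0,-0.008,0,0,0],[0,0,-0.015,0,0,0],[0,0,-0.03,0,0,0],[0,0,-0.03,0,0,0]]' 1
python3 -m handwheel '[[0.0395,0,0,0,0,0],[0.0395,0,0,0,0,0],[0.0395,0,0,0,0,0],[0.0395,0,0,0,0,0],[0.0395,0,0,0,0,0],[0.0395,0,0,0,0,0],[0.0395,-0.0014,0,0,0,0],[0.0395,0,0,0,0,0]]' 
python3 -m handwheel '[[0,0,0.025,0,0,0],[0,0,0.03,0,0,0],[0,0,0.025,0,0,0],[0,0,0.02,0,0,0],[0,0,0.015,0,0,0],[0,0,0.008,0,0,0],[0,0,0.002,0,0,0],[0,0,0,0,0,0]]' 
python3 - <<'E'
from h import *
s=snap('scene');save('s5',s[0]['img'][120:300,130:430].repeat(2,0).repeat(2,1)); print(monitor.get_obs()['ee_pos'])
E
```

```text
time: 38.28
ee_pos: [0.5612, -0.2274, 0.2802]
tcp_rot: [-179.9, -0.2, 95.1]
wrist_force: [0.8, -0.1, 0.6]
opening: 0.0856
time: 38.95
ee_pos: [0.5318, 0.0887, 0.281]
tcp_rot: [180.0, -0.1, 95.1]
wrist_force: [0.7, -1.0, 0.6]
opening: 0.0856
time: 39.62
ee_pos: [0.5326, 0.0871, 0.1555]
tcp_rot: [-180.0, -0.1, 95.1]
wrist_force: [0.3, -0.5, 0.4]
opening: 0.0856
[0.53290451 0.08717483 0.15620539]
```

View pics/s5.png

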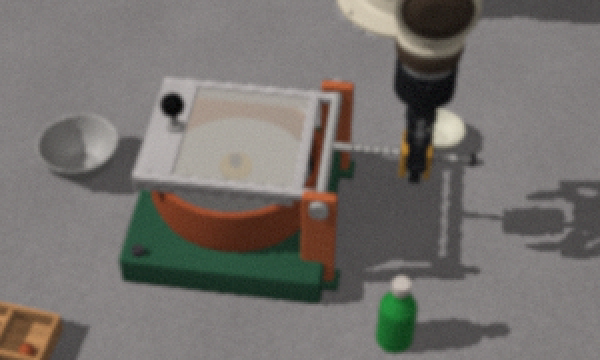

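The guard is shut, with the knob at (172,104), and the fingers stand either side of the weight at (417,155). Bowl, bottle and dish are untouched. Now the 6 mm shift inward.

```bash

python3 -m handwheel '[[0,0,0,0,0,0],[0,0,0,0,0,0],[0,0,0,0,0,0],[0,0,0,0,0,0],[0,0,0,0,0,0],[0,0,0,0,0,0],[0,0,0,0,0,0],[0,0,0,0,0,0]]' -1 50
python3 -m handwheel '[[-0.002,0,0,0,0,0],[-0.002,0,0,0,0,0],[-0.002,0,0,0,0,0],[0,0,0,0,0,0],[0,0,0,0,0,0],[0,0,0,0,0,0],[0,0,0,0,0,0],[0,0,0,0,0,0]]' 
```

```text
time: 40.33
ee_pos: [0.5326, 0.0872, 0.1555]
tcp_rot: [180.0, -0.1, 95.1]
wrist_force: [-2.3, 1.1, 5.0]
opening: 0.0454
time: 41.0
ee_pos: [0.5331, 0.082, 0.1556]
tcp_rot: [180.0, -0.2, 95.1]
wrist_force: [-3.2, 6.2, 6.0]
opening: 0.0454
```

```bash

python3 -m handwheel '[[-0.0005,0,-0.001,0,0,0],[0,0,-0.0008,0,0,0],[0,0,0,0,0,0],[0,0,0,0,0,0],[0,0,0,0,0,0],[0,0,0,0,0,0],[0,0,0,0,0,0],[0,0,0,0,0,0]]'
python3 -m handwheel '[[0,0,0,0,0,0],[0,0,0,0,0,0],[0,0,0,0,0,0],[0,0,-0.01,0,0,0],[0,0,-0.025,0,0,0],[0,0,-0.03,0,0,0],[0,0,-0.03,0,0,0],[0,0,-0.03,0,0,0]]' 1
python3 -m handwheel '[[-0.039,0,0,0,0,0],[-0.039,0,0,0,0,0],[-0.039,0,0,0,0,0],[-0.039,0,0,0,0,0],[-0.039,0,0,0,0,0],[-0.039,0,0,0,0,0],[-0.039,0.001,0,0,0,0],[-0.038,0,0,0,0,0]]'
python3 -m handwheel '[[0,0,0.02,0,0,0],[0,0,0.02,0,0,0],[0,0,0.02,0,0,0],[0,0,0.012,0,0,0],[0,0,0.008,0,0,0],[0,0,0,0,0,0],[0,0,0,0,0,0],[0,0,0,0,0,0]]'
```

```text
time: 41.67
ee_pos: [0.5331, 0.0818, 0.1562]
tcp_rot: [-180.0, -0.2, 95.1]
wrist_force: [-0.9, 7.8, -2.8]
opening: 0.0453
time: 42.33
ee_pos: [0.5329, 0.0802, 0.2842]
tcp_rot: [180.0, -0.1, 95.1]
wrist_force: [0.5, 0.6, 1.0]
opening: 0.0855
time: 43.0
ee_pos: [0.5614, -0.2315, 0.2824]
tcp_rot: [179.9, -0.1, 95.0]
wrist_force: [0.3, 1.1, -0.4]
opening: 0.0853
time: 43.67
ee_pos: [0.562, -0.2292, 0.2028]
tcp_rot: [179.9, -0.1, 95.1]
wrist_force: [0.7, 0.2, -0.1]
opening: 0.0854
```

```bash

python3 -m handwheel '[[0.0005,0,0.003,0,0,0],[0,0,0,0,0,0],[0,0,0,0,0,0],[0,0,0,0,0,0],[0,0,0,0,0,0],[0,0,0,0,0,0],[0,0,0,0,0,0],[0,0,0,0,0,0]]'
python3 -m handwheel '[[0,0,0,0,0,0],[0,0,0,0,0,0],[0,0,0,0,0,0],[0,0,0,0,0,0],[0,0,0,0,0,0],[0,0,0,0,0,0],[0,0,0,0,0,0],[0,0,0,0,0,0]]' -1 20
python3 -m handwheel '[[0.0017,0,-0.0065,0,0,0],[0.0018,0,-0.0067,0,0,0],[0.0022,0,-0.0067,0,0,0],[0.0022,0,-0.0066,0,0,0],[0.0025,0,-0.0065,0,0,0],[0.0028,0,-0.0065,0,0,0],[0.003,0,-0.0063,0,0,0],[0.0031,0,-0.0063,0,0,0]]'
python3 -m handwheel '[[0.0034,0,-0.0062,0,0,0],[0.0035,0,-0.006,0,0,0],[0.0038,0,-0.0059,0,0,0],[0.004,0,-0.0058,0,0,0],[0.0042,0,-0.0056,0,0,0],[0.0043,0,-0.0055,0,0,0],[0.0045,0,-0.0053,0,0,0],[0.0047,0,-0.0052,0,0,0]]'
python3 -m handwheel '[[0.0024,0,-0.0026,0,0,0],[0.0024,0,-0.0026,0,0,0],[0.0024,0,-0.0025,0,0,0],[0.0024,0,-0.0025,0,0,0],[0.0018,0,-0.0018,0,0,0],[0,0,0,0,0,0],[0,0,0,0,0,0],[0,0,0,0,0,0]]'
python3 -c "from h import *; bal(6)"
```

```text
time: 44.33
ee_pos: [0.5616, -0.2286, 0.1984]
tcp_rot: [-180.0, -0.1, 95.1]
wrist_force: [-0.4, 0.1, 0.0]
opening: 0.0856
time: 45.0
ee_pos: [0.5621, -0.2285, 0.1986]
tcp_rot: [179.9, -0.1, 95.1]
wrist_force: [5.5, 0.5, 0.6]
opening: 0.0304
time: 45.67
ee_pos: [0.5603, -0.2093, 0.2508]
tcp_rot: [180.0, -0.1, 95.1]
wrist_force: [5.2, 1.0, -2.0]
opening: 0.0306
time: 46.33
ee_pos: [0.5573, -0.177, 0.2963]
tcp_rot: [180.0, -0.1, 95.1]
wrist_force: [5.0, -0.2, -1.2]
opening: 0.0308
time: 47.0
ee_pos: [0.5562, -0.1656, 0.3078]
tcp_rot: [-180.0, -0.1, 95.1]
wrist_force: [5.7, 2.6, -1.4]
opening: 0.0309
t 47.3 pos [ 0.5562 -0.1657  0.3078] rot [-1.80e+02 -1.00e-01  9.51e+01] op 0.0309
 F,T mean [ 5.074  1.83  -1.476  0.31  -1.001  0.041] sd [0.631 0.485 0.573 0.035 0.033 0.04 ]
 open 35.0 deg r 0.2075  moment by guard on tool (closing +): point -0.002 full -0.053 Nm
```

```bash

python3 -m handwheel '[[0.0002,0.001,0.0002,0,-0.5,0],[0,0,0,0,-0.5,0],[0,0,0,0,0,0],[0,0,0,0,0,0],[0,0,0,0,0,0],[0,0,0,0,0,0],[0,0,0,0,0,0],[0,0,0,0,0,0]]'
python3 -c "from h import *; bal(8)"
```

```text
time: 47.97
ee_pos: [0.5564, -0.1656, 0.3078]
tcp_rot: [-179.9, 0.9, 95.1]
wrist_force: [-5.3, 0.2, -0.4]
opening: 0.0304
t 48.37 pos [ 0.5564 -0.1656  0.3078] rot [-179.9    0.9   95.1] op 0.0304
 F,T mean [-5.61   0.438 -0.331  0.014  1.058 -0.   ] sd [0.441 0.289 0.388 0.027 0.028 0.028]
 open 35.0 deg r 0.2075  moment by guard on tool (closing +): point -0.096 full -0.175 Nm
```

```bash
cat > one.py <<'E'
from h import *
o=monitor.get_obs(); w=np.r_[o['wrist_force'],o['torque']]; print(w.round(2))
Rt=R.from_euler('xyz',o['tcp_rot'],degrees=True).as_matrix(); p=np.array(o['ee_pos']); r=p-H; F,T=w[:3],w[3:]
print('point %.3f full %.3f'%(XM@np.cross(r,F),XM@(T+np.cross(r-.198*Rt[:,2],F))))
E
python3 -m handwheel '[[0,-0.0005,0,0,0,0],[0,0,0,0,0,0],[0,0,0,0,0,0],[0,0,0,0,0,0],[0,0,0,0,0,0],[0,0,0,0,0,0],[0,0,0,0,0,0],[0,0,0,0,0,0]]'; python3 one.py
python3 -m handwheel '[[0,-0.0003,0,0,0,0],[0,0,0,0,0,0],[0,0,0,0,0,0],[0,0,0,0,0,0],[0,0,0,0,0,0],[0,0,0,0,0,0],[0,0,0,0,0,0],[0,0,0,0,0,0]]'; python3 one.py
```

```text
time: 49.03
ee_pos: [0.5564, -0.1657, 0.3078]
tcp_rot: [-180.0, 0.9, 95.1]
wrist_force: [-5.7, 0.7, -0.6]
opening: 0.0303
[-5.72  0.65 -0.58  0.1   0.98  0.01]
point -0.096 full -0.138
time: 49.7
ee_pos: [0.5563, -0.1656, 0.3078]
tcp_rot: [180.0, 0.9, 95.1]
wrist_force: [-2.9, 1.9, -2.7]
opening: 0.0304
[-2.9   1.91 -2.73  0.29  0.39  0.02]
point 0.054 full -0.059
```

```bash

python3 -m handwheel '[[0,0,0,0,0,0],[0,0,0,0,0,0],[0,0,0,0,0,0],[0,0,0,0,0,0],[0,0,0,0,0,0],[0,0,0,0,0,0],[0,0,0,0,0,0],[0,0,0,0,0,0]]' 0.3
python3 - <<'E'
from h import *
s=snap('wrist');save('w6',s[0]['img']);P=cloud(*s)
hsv=cv2.cvtColor(s[0]['img'],cv2.COLOR_RGB2HSV)
o=monitor.get_obs()['ee_pos']
dk=(hsv[...,2]<60)&(np.linalg.norm(P-np.array([.5563,-.1656,.308]),axis=-1)<.03)
print(P[dk].mean(0),P[dk].min(0),P[dk].max(0),dk.sum())
E
```

```text
time: 50.37
ee_pos: [0.5563, -0.1657, 0.3079]
tcp_rot: [180.0, 0.9, 95.1]
wrist_force: [-2.1, 0.7, -0.1]
opening: 0.0557
[ 0.55589757 -0.16043548  0.31674432] [ 0.52754848 -0.17557591  0.29767912] [ 0.58478005 -0.1498786   0.32523579] 4529
```

View pics/w6.png

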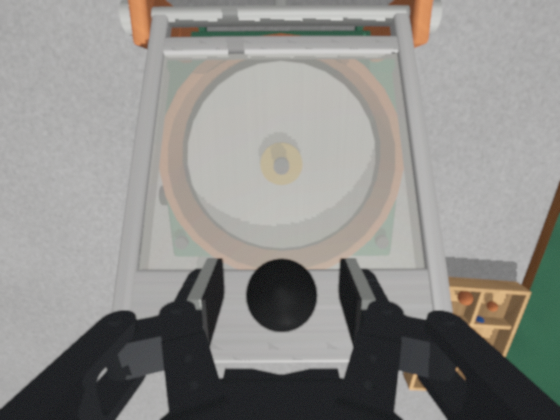

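Released: the knob is still centred between the open pads at (281,295), so the guard holds. I back straight out upward and check once more.

```bash

python3 -m handwheel '[[0,0,-0.004,0,0,0],[0,0,-0.01,0,0,0],[0,0,-0.015,0,0,0],[0,0,-0.02,0,0,0],[0,0,-0.02,0,0,0],[0,0,-0.02,0,0,0],[0,0,-0.01,0,0,0],[0,0,0,0,0,0]]'
python3 - <<'E'
from h import *
o=monitor.get_obs();print(o['ee_pos'],o['wrist_force'])
s=snap('scene');im=s[0]['img'];save('s7',im[120:320,130:430].repeat(2,0).repeat(2,1));P=cloud(*s)
hsv=cv2.cvtColor(im,cv2.COLOR_RGB2HSV)
dk=(hsv[...,2]<60)&(np.linalg.norm(P-np.array([.556,-.16,.308]),axis=-1)<.035)
print(dk.sum(),P[dk].mean(0) if dk.any() else '')
E
```

```text
time: 51.08
ee_pos: [0.5563, -0.1642, 0.4094]
tcp_rot: [179.8, 1.0, 95.1]
wrist_force: [-0.4, 0.7, -0.3]
opening: 0.0556
[ 0.55626489 -0.16418766  0.40940321] [-0.38430554  0.69987603 -0.32705152]
117 [ 0.5654755  -0.16376616  0.31742911]
```

View pics/s7.png

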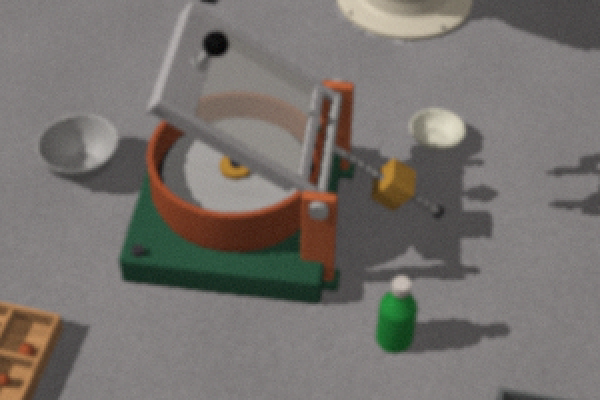

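The guard stands up by itself, with the knob at (215,43) and the weight hanging on the tilted rod at (393,184). The bowl, bottle and dish are where they were, and the gripper is clear. One still second to see whether it drifts, then I hand in.

```bash

python3 -m handwheel '[[0,0,0,0,0,0],[0,0,0,0,0,0],[0,0,0,0,0,0],[0,0,0,0,0,0],[0,0,0,0,0,0],[0,0,0,0,0,0],[0,0,0,0,0,0],[0,0,0,0,0,0]]'
python3 - <<'E'
from h import *
s=snap('scene');im=s[0]['img'];P=cloud(*s)
hsv=cv2.cvtColor(im,cv2.COLOR_RGB2HSV)
dk=(hsv[...,2]<60)&(np.linalg.norm(P-np.array([.556,-.16,.308]),axis=-1)<.035)
m=P[dk].mean(0); print(dk.sum(),m)
if abs(m[2]-.3174)<.003: order.job_done(); print('handed in')
E
```

```text
time: 51.8
ee_pos: [0.5561, -0.1642, 0.4069]
tcp_rot: [180.0, 0.9, 95.1]
wrist_force: [0.0, 0.8, -0.4]
opening: 0.0554
116 [ 0.56491416 -0.16389109  0.31707164]
the job is handed in; nothing more can be done
handed in
```

The guard now stands by itself at about 35°, and I handed the job in at 51.8 s of the 72 s.

**What I did:**
- I lifted the guard by its knob and felt a closing moment of about 0.40 N m.
- I lowered it shut and slid the weight 64 mm outward.
- A second lift suggested a slight pull open, so I shut it again and brought the weight back about 5 to 6 mm.
- I lifted it to 35.0°, relieved the grip forces until they were nearly zero, and let go.

**Last checks:**
- After release the knob stayed centred between the open fingers. Over the next 0.7 s, with the gripper 100 mm above, its height changed by only 0.4 mm.
- In the last picture the bowl, bottle and dish look where they were; I did not measure their positions.

**What was unsure or disagreed:**
- Arm stiffness and friction of the knob in the pads scattered the force readings by about ±0.1 N m, and some readings after rising and after lowering contradicted each other. The balance therefore rests on averages and on the guard holding when released.
- The first time I shut the guard, the wrist force read 41.7 N for a moment; I shut it more gently the second time. That is below the 120 N wrist limit. I take it to have come through the fingers, not the gripper body, which has the 40 N limit, but I could not check that.

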